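# Set the float of a ring plate: hold-down screw home, back a quarter turn, lock

## Task

Set the float of the ring plate in the loading stand: turn the wing-knob hold-down screw clockwise until its foot just seats on the plate's knob, without cranking it down into the rubber pad, then back it off a quarter of a turn. Then swing the ball lever of the jam nut clockwise as far as it goes to lock the screw, leaving the setting and the things around the stand as they are.

Things in the scene. Friction and masses are not known exactly. Their poses are not given: they have to be found in the camera images.
- stand: Aluminium loading stand, fixed to the bench: base 166 (x) by 208 (y) mm, 18 mm high; over it a bridge 36 mm wide (x), 214 mm long (y), top 94 mm above the bench, on two pillars at y = +-90 mm (their cap nuts reach 108 mm). Under the bridge a black 148 mm ring plate lies on a rubber pad. Origin: centre of the underside, on the bench, z up: the screw's axis. Yaw within 20 degrees of 0.
- wing (a point): Middle of the grip of the black wing knob on top of the hold-down screw: an upright bar 46 mm long (this frame's x), 12.5 mm thick (y), reaching 15 mm above and 17 mm below this point; under it a round hub, 30 mm in diameter, its top 17 mm and its underside 31 mm below this point. The frame turns with the knob about z (up, the screw's axis), any yaw at the start. A slim steel rib marks the +x wing.
- screw: The hold-down screw with its knob. Origin: centre of the underside of its 16 mm steel foot, hidden under the bridge, 93 mm below wing. Right-hand thread, 2 mm a turn: clockwise from above (negative about z) lowers it; drag about 0.04 N m. It starts 0.35 to 0.57 turn above its seat on the plate's knob; measured positions are too coarse to tell. A quarter turn is 0.5 mm.
- plate_knob (a point): Top of the knob in the middle of the ring plate, the seat of the screw's foot, 52 mm above the bench, +-2 mm with the wear of the rubber pad under the plate. Once the foot meets it the turning torque rises by about 0.22 N m for each 0.1 rad further, springing back when let off. 0.15 to 0.4 N m is a good seat; over 0.65 N m (0.3 rad past first touch, plate squeezed 0.1 mm) is over-tight.
- lock_lever (a joint): Jam nut with a ball lever on the bridge under the wing knob, about the screw's axis: 0 rad = loose, 1.25 = locked, at its stop; it grows clockwise seen from above. At 0 the lever points to the stand's front right (145 degrees clockwise from the stand's +x), locked to its front left. Drag about 0.16 N m; it stays where it is left. It starts at 0 to 0.3.
- lever_ball (a point): Centre of the black ball, 19 mm in diameter, at the end of the jam nut's lever: 85 mm from the screw's axis, 108 mm above the bench, wholly lower than the wing knob's bar. Round steel arm, 7 mm thick, from nut to ball. Free space on both sides of the ball in front of the bridge, and 50 mm below it.
- loupe: Black standing loupe, 40 mm in diameter and 40 mm high, to the left of the stand. Origin: centre of its underside. Bystander.
- dropper: Small amber dropper bottle with white cap, 30 mm in diameter and 92 mm high, to the left of the stand. Origin: centre of its underside. Bystander.
- tape: Roll of tape lying flat, 92 mm in diameter and 48 mm high, behind the stand to the right. Origin: centre of its underside. Bystander.

How it is judged:
On the way, in this order (a step that is already met when the one before it is completed fails the run):
1. the screw is turned down until its foot seats on the plate's knob (within 7 degrees) (z of screw in the frame of plate_knob below 4e-05 m), for 0.2 s.
2. the screw is backed off a quarter turn from the seat (65 to 115 degrees) (z of screw in the frame of plate_knob between 0.00036 and 0.00064 m and value of joint lock_lever below 0.6 rad), for 0.4 s.
3. the jam nut's lever is swung home against its stop (value of joint lock_lever above 1.15 rad), for 0.2 s.
At the end, for the whole second after the job is handed in: The screw's foot stands a quarter turn, 65 to 115 degrees (0.36 to 0.64 mm), above the plate's knob and is at rest; the jam nut's lever is locked (past 1.15 rad of 1.25); the robot touches nothing (z of screw in the frame of plate_knob between 0.00036 and 0.00064 m and value of joint lock_lever above 1.15 rad and angular speed of screw below 0.05 rad/s).
It fails at once if the screw is over-tightened: the plate is squeezed more than 0.1 mm into its pad (0.3 rad past first touch, 0.65 N m) (distance of plate_knob from where it was at the start of the episode above 0.0001 m).
It fails at once if the loupe is knocked over or moved by more than 20 mm (distance of loupe from where it was at the start of the episode above 0.02 m or angle between loupe's own z axis and vertical above 0.35 rad).
It fails at once if the dropper bottle is knocked over or moved by more than 20 mm (distance of dropper from where it was at the start of the episode above 0.02 m or angle between dropper's own z axis and vertical above 0.35 rad).
It fails at once if the tape roll is knocked over or moved by more than 20 mm (distance of tape from where it was at the start of the episode above 0.02 m or angle between tape's own z axis and vertical above 0.35 rad).
It also fails if it takes over 69 s, if anything falls off the work surface, if the arm or the gripper's body presses on something with over 40 N, if the wrist force passes 120 N, or if a joint passes its speed limit or range.

## Robot

A 7-joint arm with a two-finger parallel gripper is mounted at the origin on a cart in front of the work surface, level with it; the furniture and walls round the work are solid. World frame = base frame: x ahead of the robot, y to its left, z up, the work surface at z = 0. Lengths are in m, angles in rad, forces in N, time in s.
With the tool pointing down it reaches from about 0.425 to 0.925 m from the base axis. Payload 6.8 kg.
Tool frame: the origin (TCP) lies at the very end of the fingers, on their centre line; the grasp point (between the pads) lies r.pinch_z behind it (r.pinch_z is the distance from the TCP to the grasp point, in m); z points along the fingers, y is the line along which they close (so a half turn about z gives the same grasp; the last joint's range is limited). The gripper opens to 85 mm and grips with 20 to 120 N. Pads are 22 mm wide; open, the fingers measure 114 mm over their backs; the gripper's body (76 mm by 85 mm) begins 54 mm behind the grasp point. The pads swing forward as they close: fully open they stand 13 mm farther back than shut.
Start: joints at [-1.329, 0.477, 0.022, 1.555, -0.011, 1.109, -0.083], TCP at [0.231, 0.634, 0.208] pointing down, gripper open.
Joint ranges: [-2.96, 2.96], [-0.34, 2.1], [-1.41, 1.46], [0.24, 2.44], [-1.37, 4.51], [0.17, 1.92], [-2.96, 2.96]. Speed limits (rad/s): [2.39, 2.39, 3.14, 3.14, 3.14, 3.14, 3.14].

## Interface

Orientations are given as a rotation vector (axis times angle).
In Python, from bench import status, grab_frame, camera_model, r gives the robot as it stands. The module is installed in compiled form; this text tells all that it offers.
- The arm moves only by the shell command python3 -m creep 'ROWS' [FORCE]. ROWS is text: rows parted by semicolons, each of 7 numbers parted by spaces: the turn, a rotation vector about the tool's x, y, z in rad, then the shift along the tool's x, y, z in mm, then the opening, from -1 (shut) to 1 (fully open). In form: rx ry rz tx ty tz fingers; .... A call has 1 to 10 rows; each row is the pose to reach, as a shift and turn from the pose commanded when the call began, along the tool's axes at that moment; what a row does not reach only later rows make up. A row lasts 1/8 s, in which the tool goes at most 62.5 mm and 10.7 degrees, less where a joint would pass 70% of its speed; a pose out of reach is approached as far as the arm can. A call with a gripper value outside its range is refused whole. The fingers move at their own pace and stop on an object; FORCE is the grip in N (left out, the last holds). Time passes only in rows, so rows that repeat a pose let the fingers close. It gives the time, the measured TCP pose, the force, the opening and the grip force at its end, in the units of the state.
- status.get_obs(): the state, without advancing time (a new reading comes with each control period).
- grab_frame(name): name is "scene" or "top" or "wrist"; returns (picture, depth): 384x512x3 uint8, red, green, blue; 384x512 float32, m along the optical axis (not along the pixel's ray), 0 where there is no reading.
- camera_model(name): a dict with "K" (3x3 intrinsics, pixels), "rvec" (rotation vector, rad) and "tvec" (3), from world to camera coordinates, as OpenCV has them. Camera axes: x right, y down, z forward; pixel columns grow to the right and rows downward; lengths in m; the calibration is good to about 2 mm. A picture is of the moment at which its call begins: read the wrist's pose just before it. camera_model takes no time and is no camera call; for the wrist camera it gives the pose at the moment of the call.
- r.hand_in(): hands the job in; it is judged then, once.
The state is a dict: "clock": time; "joints": joint angles; "qvel": joint speeds; "tau": joint torques, N m; "tcp_pos": TCP position; "orientation": TCP orientation; "contact_force": force on the tool from outside, world axes, zero at the start; "moment": the same for the moment, N m; "grip_width": finger opening in m; "gripper_force": force on a finger pad.
Only numpy, scipy, OpenCV 4.12 (cv2) and the standard library are available. Lean on these libraries where they do the work, as an engineer would, in place of code of your own. Each camera call takes 0.05 s, during which the arm holds its last target. There are 200 camera calls.

## Working session

There is one attempt and no reset: what is moved stays moved. The work goes in short steps, Python scripts to look and compute and a shell command to move; the robot and the scene stay as the last step left them, time stands still between calls to the robot, and variables do not carry over. Pictures are saved under pics/ and viewed, at most 10 in all, crops included, and the job is handed in when it is done.

```bash
mkdir -p pics
cat > h.py <<'E'
import numpy as np, cv2
from scipy.spatial.transform import Rotation as R
from bench import status, grab_frame, camera_model, r
def pts(name,depth,cm):
    K=np.array(cm["K"]);Rm=R.from_rotvec(np.ravel(cm["rvec"])).as_matrix();t=np.ravel(cm["tvec"])
    v,u=np.mgrid[:depth.shape[0],:depth.shape[1]]
    c=np.stack([(u-K[0,2])/K[0,0]*depth,(v-K[1,2])/K[1,1]*depth,depth],-1)
    P=(c-t)@Rm
    P[depth<=0]=np.nan
    return P
def look(name):
    cm=camera_model(name);im,d=grab_frame(name);return im,pts(name,d,cm)
def st():
    o=status.get_obs()
    Rm=R.from_rotvec(o["orientation"]).as_matrix()
    print("t",round(o["clock"],2),"tcp",np.round(o["tcp_pos"],4),"x",Rm[:,0].round(3),"y",Rm[:,1].round(3),"z",Rm[:,2].round(3),"F",np.round(o["contact_force"],1),"M",np.round(o["moment"],3),"w",round(o["grip_width"],4),"g",np.round(o["gripper_force"],1), "q",np.round(o["joints"],3))
    return o,Rm
E
python3 - <<'E'
from h import *
st();print(r.pinch_z)
for n in ("top","scene"):
    im,P=look(n);np.savez(f"{n}.npz",im=im,P=P)
    cv2.imwrite(f"pics/{n}.png",cv2.resize(im[:,:,::-1],(768,576)))
    print(n,camera_model(n)["tvec"])
E
```

```text
t 0.0 tcp [0.2311 0.6335 0.2072] x [-0.939  0.343 -0.   ] y [ 0.343  0.939 -0.002] z [-0.    -0.002 -1.   ] F [-0.9  0.5  1.1] M [ 0.057 -0.001  0.007] w 0.0851 g 0.0 q [-1.329  0.478  0.022  1.556 -0.011  1.109 -0.083]
0.0187
top [0.18597664 0.64610391 0.8367622 ]
scene [-0.41092625  0.41723795  0.90770598]
```

View pics/top.png

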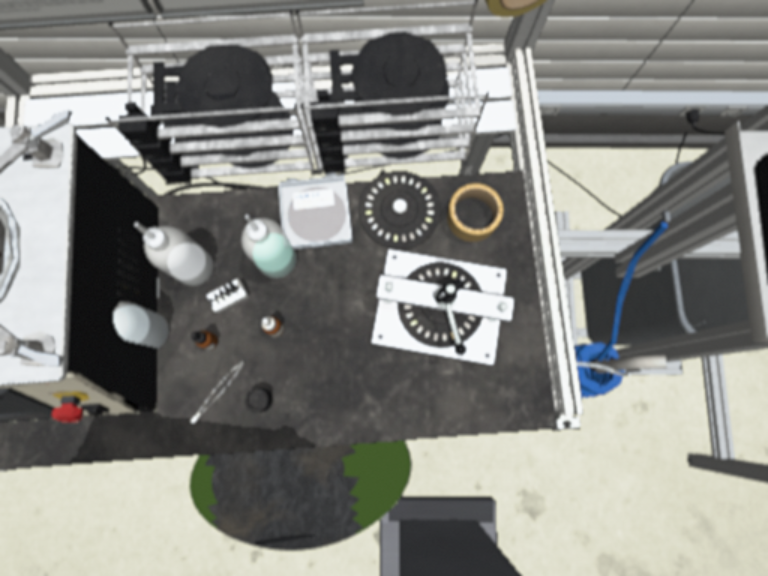

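View pics/scene.png

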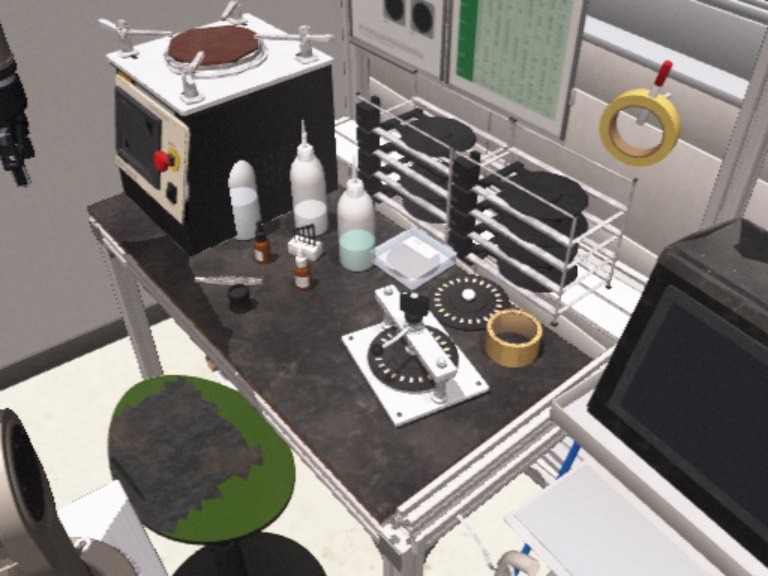

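Run:
```python
from h import *
d=np.load("top.npz");P=d["P"];im=d["im"]
def at(u,v): 
    p=P[int(v/1.5),int(u/1.5)];return p.round(4)
for n,uv in dict(knob=(447,292),ball=(460,349),capL=(389,286),capR=(503,307),loupe=(259,397),drop=(271,325),tape=(476,190)).items(): print(n,at(*uv))
z=P[...,2];m=np.zeros(z.shape,bool);m[150:260,230:360]=True
for n,lo,hi in (("base",.012,.024),("bridge",.088,.099),("knob",.14,.18),("ball",.1,.122)):
    k=m&(z>lo)&(z<hi);q=P[k]
    rect=cv2.minAreaRect((q[:,:2]*1000).astype(np.float32))
    print(n,k.sum(),q.mean(0).round(4),q[:,2].max().round(4),rect)
cr=im[155:250,240:350]
cv2.imwrite("pics/crop.png",cv2.resize(cr[:,:,::-1],None,fx=6,fy=6,interpolation=cv2.INTER_CUBIC))
```

```text
knob [0.6177 0.0854 0.1593]
ball [0.5389 0.0638 0.1166]
capL [0.637  0.1697 0.107 ]
capR [ 0.6046 -0.006   0.1082]
loupe [0.4667 0.38   0.0346]
drop [0.5794 0.3584 0.0723]
tape [0.8219 0.0175 0.0416]
base 2115 [0.6159 0.0834 0.0185] 0.0239 ((643.0026245117188, 72.44660949707031), (241.363037109375, 341.61016845703125), 0.6276015043258667)
bridge 1142 [0.6187 0.0815 0.0944] 0.0989 ((619.7418823242188, 81.20536041259766), (213.97227478027344, 37.52017593383789), 80.22398376464844)
knob 130 [0.6186 0.0825 0.1577] 0.1641 ((620.1268310546875, 81.36640930175781), (12.534290313720703, 45.74677276611328), 34.663795471191406)
ball 213 [0.582  0.0731 0.1076] 0.1214 ((581.5025634765625, 87.36295318603516), (194.28729248046875, 93.83660125732422), 80.26515197753906)
```

View pics/crop.png

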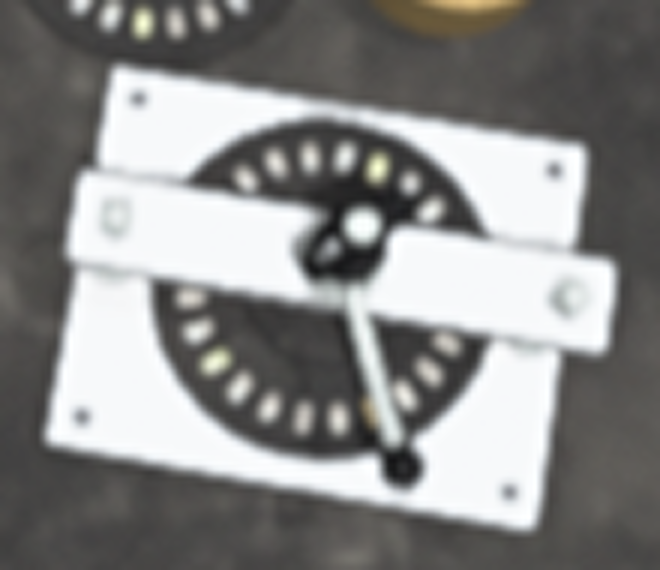

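The top view shows the stand at about (440,305), the knob at (447,292) and the ball at (460,349). The 12.5 x 46 mm knob rectangle and the 214 mm bridge both match the sizes given. That puts the axis at (0.620, 0.081), the stand yaw at about -10°, the bar at 125° and the lever at about 0.23 rad.

```bash
cat >> h.py <<'E'
def to(p,yang):
    """row (rx ry rz mm) to bring TCP to p, pointing down, tool y at yang degrees"""
    o,Rm=st();a=np.radians(yang);y=np.array([np.cos(a),np.sin(a),0]);z=np.array([0,0,-1.])
    T=np.stack([np.cross(y,z),y,z],1)
    print("row",R.from_matrix(Rm.T@T).as_rotvec().round(4),((Rm.T@(np.array(p)-o["tcp_pos"]))*1000).round(1))
E
python3 -c "
from h import *
to([.620,.0813,.207],34.7)"
```

```text
t 0.1 tcp [0.2312 0.6336 0.2073] x [-0.939  0.343 -0.   ] y [ 0.343  0.939 -0.002] z [-0.    -0.002 -1.   ] F [ 0.6  0.4 -0.3] M [ 0.043 -0.014 -0.048] w 0.0851 g 0.0 q [-1.329  0.478  0.022  1.556 -0.012  1.109 -0.083]
row [-1.600e-03  6.000e-04  6.153e-01] [-554.6 -385.6    1. ]
```

```bash
python3 -m creep '0 0 0.1 -50 -35 0 1; 0 0 .2 -100 -70 0 1; 0 0 .3 -150 -104 0 1; 0 0 .4 -200 -139 0 1; 0 0 .5 -250 -174 0 1; 0 0 .6 -300 -209 0 1; 0 0 .615 -350 -243 0 1; 0 0 .615 -400 -278 0 1; 0 0 .615 -450 -313 0 1; 0 0 .615 -500 -348 0 1' 30; python3 -c "
from h import *
to([.620,.0813,.207],34.7)"
```

```text
clock: 1.35
tcp_pos: [0.5824, 0.1343, 0.208]
orientation: [-1.457, -2.783, 0.0]
contact_force: [1.6, 0.5, 0.1]
grip_width: 0.0855
gripper_force: 0.0
t 1.35 tcp [0.5824 0.1343 0.208 ] x [-0.57   0.822  0.   ] y [ 0.822  0.57  -0.   ] z [-0.  0. -1.] F [1.6 0.5 0.1] M [0.009 0.001 0.042] w 0.0855 g 0.0 q [-0.606  0.362  0.355  1.766 -0.143  1.039  0.408]
row [-0.0002 -0.0003  0.0007] [-64.9   0.7   1. ]
```

```bash
python3 -m creep '0 0 0 -33 0.7 0 1; 0 0 0 -65 0.7 0 1; 0 0 0 -65 0.7 0 1; 0 0 0 -65 0.7 0 1'
python3 - <<'E'
from h import *
st();im,P=look("wrist")
z=P[...,2]
for n,lo,hi in (("knob",.15,.18),("bridge",.088,.099)):
    q=P[(z>lo)&(z<hi)&(np.hypot(P[...,0]-.62,P[...,1]-.0813)<(.035 if n=="knob" else .15))]
    if len(q)>5: print(n,len(q),q.mean(0).round(4),q.max(0).round(4),cv2.minAreaRect((q[:,:2]*1000).astype(np.float32)))
cv2.imwrite("pics/w1.png",im[:,:,::-1])
E
```

```text
clock: 1.85
tcp_pos: [0.6187, 0.0837, 0.2077]
orientation: [-1.456, -2.782, 0.0]
contact_force: [0.3, 1.3, -0.5]
grip_width: 0.0854
gripper_force: 0.0
t 1.85 tcp [0.6187 0.0837 0.2077] x [-0.57   0.822  0.001] y [ 0.822  0.57  -0.001] z [-0.001  0.    -1.   ] F [ 0.3  1.3 -0.5] M [-0.047 -0.028  0.056] w 0.0854 g 0.0 q [-0.51   0.409  0.37   1.702 -0.166  1.062  0.52 ]
knob 1172 [0.621  0.083  0.1587] [0.6385 0.1019 0.1621] ((622.0167236328125, 81.76142120361328), (12.367968559265137, 44.81611251831055), 34.57481002807617)
bridge 8248 [0.6228 0.0911 0.094 ] [0.658  0.1887 0.099 ] ((613.386474609375, 82.96298217773438), (213.43115234375, 55.52983093261719), 80.15570831298828)
```

View pics/w1.png

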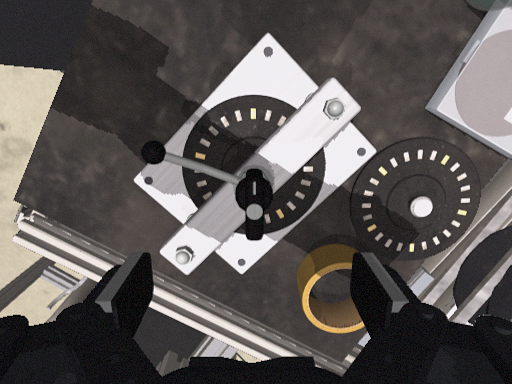

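```bash
python3 -m creep '0 0 -.16 -3 0 0 1; 0 0 -.32 -3 0 0 1; 0 0 -.48 -3 0 0 1; 0 0 -.64 -3 0 0 1; 0 0 -.8 -3 0 0 1; 0 0 -.96 -3 0 0 1; 0 0 -1.12 -3 0 0 1; 0 0 -1.28 -3 0 0 1; 0 0 -1.44 -3 0 0 1; 0 0 -1.57 -3 0 0 1' ; python3 -m creep '0 0 -.16 0 0 0 1; 0 0 -.32 0 0 0 1; 0 0 -.48 0 0 0 1; 0 0 -.64 0 0 0 1; 0 0 -.8 0 0 0 1; 0 0 -.96 0 0 0 1; 0 0 -1.12 0 0 0 1; 0 0 -1.28 0 0 0 1; 0 0 -1.44 0 0 0 1; 0 0 -1.57 0 0 0 1';python3 -c "
from h import *
to([.621,.0815,.133],214.6)"
```

```text
clock: 3.15
tcp_pos: [0.6204, 0.0821, 0.2082]
orientation: [0.947, -2.995, -0.001]
contact_force: [0.2, -0.1, -0.4]
grip_width: 0.0852
gripper_force: 0.0
clock: 4.4
tcp_pos: [0.616, 0.0843, 0.2014]
orientation: [2.719, -1.539, -0.018]
contact_force: [-0.6, 2.0, -2.6]
grip_width: 0.0854
gripper_force: 0.0
t 4.4 tcp [0.616  0.0843 0.2014] x [ 0.515 -0.857 -0.001] y [-0.857 -0.515  0.021] z [-0.019 -0.01  -1.   ] F [-0.6  2.  -2.6] M [0.094 0.069 0.022] w 0.0854 g 0.0 q [ 0.51   0.659 -1.121  1.627  0.613  1.275  2.955]
row [ 0.0208  0.002  -0.0631] [ 5.1 -4.3 68.3]
```

```bash
python3 -m creep '0 0 .13 0 0 0 1; 0 0 .29 0 0 0 1; 0 0 .45 0 0 0 1; 0 0 .61 0 0 0 1; 0 0 .77 0 0 0 1; 0 0 .93 0 0 0 1; 0 0 1.09 0 0 0 1; 0 0 1.25 0 0 0 1; 0 0 1.41 0 0 0 1; 0 0 1.57 0 0 0 1' ; python3 -m creep '0 0 .16 0 0 0 1; 0 0 .32 0 0 0 1; 0 0 .48 0 0 0 1; 0 0 .64 0 0 0 1; 0 0 .8 0 0 0 1; 0 0 .96 0 0 0 1; 0 0 1.12 0 0 0 1; 0 0 1.28 0 0 0 1; 0 0 1.44 0 0 0 1; 0 0 1.57 0 0 0 1';python3 -c "
from h import *
to([.621,.0815,.133],34.6)"
```

```text
clock: 5.65
tcp_pos: [0.6162, 0.0843, 0.2008]
orientation: [0.82, -3.01, 0.006]
contact_force: [0.2, 0.0, 0.0]
grip_width: 0.0852
gripper_force: 0.0
clock: 6.9
tcp_pos: [0.6162, 0.0845, 0.2008]
orientation: [-1.551, -2.717, 0.028]
contact_force: [0.4, 0.2, 0.2]
grip_width: 0.0851
gripper_force: 0.0
t 6.9 tcp [0.6162 0.0845 0.2008] x [-0.508  0.861  0.002] y [ 0.861  0.508 -0.022] z [-0.02  -0.009 -1.   ] F [0.4 0.2 0.2] M [0.025 0.002 0.014] w 0.0851 g 0.0 q [ 0.081  0.445 -0.432  1.655  0.205  1.109  0.123]
row [-0.0219 -0.0032 -0.0706] [-5.2  4.1 67.7]
```

```bash
python3 -m creep '-.022 -.003 -.07 -5.2 4.1 15 1; -.022 -.003 -.07 -5.2 4.1 30 1;-.022 -.003 -.07 -5.2 4.1 45 1;-.022 -.003 -.07 -5.2 4.1 58 1;-.022 -.003 -.07 -5.2 4.1 67.7 1;-.022 -.003 -.07 -5.2 4.1 67.7 1;-.022 -.003 -.07 -5.2 4.1 67.7 1' ;python3 -c "
from h import *
to([.621,.0815,.133],34.6)"
```

```text
clock: 7.78
tcp_pos: [0.622, 0.0799, 0.1332]
orientation: [1.458, 2.782, 0.001]
contact_force: [0.2, -0.0, 0.2]
grip_width: 0.0854
gripper_force: 0.0
t 7.78 tcp [0.622  0.0799 0.1332] x [-0.569  0.822 -0.   ] y [0.822 0.569 0.001] z [ 0.001  0.    -1.   ] F [ 0.2 -0.   0.2] M [-0.013  0.011  0.005] w 0.0854 g 0.0 q [ 0.091  0.511 -0.431  1.722  0.252  0.962  0.169]
row [0.0008 0.0001 0.0014] [1.9 0.  0.2]
```

```bash
python3 -m creep '0 0 0 1 0 0 0; 0 0 0 1 0 0 -.6; 0 0 0 1 0 0 -.9; 0 0 0 1 0 0 -1; 0 0 0 1 0 0 -1; 0 0 0 1 0 0 -1; 0 0 0 1 0 0 -1' 30 ;python3 -c "
from h import *
st()"
```

```text
clock: 8.65
tcp_pos: [0.622, 0.0812, 0.1332]
orientation: [1.457, 2.782, 0.003]
contact_force: [5.3, 2.2, -1.5]
grip_width: 0.0109
gripper_force: 29.4
t 8.65 tcp [0.622  0.0812 0.1332] x [-0.569  0.822 -0.   ] y [0.822 0.569 0.002] z [ 0.002  0.001 -1.   ] F [ 5.3  2.2 -1.5] M [ 0.603 -1.029 -0.067] w 0.0109 g 29.4 q [ 0.089  0.511 -0.431  1.723  0.252  0.961  0.168]
```

```bash
python3 -m creep '0 0 0 0 1 0 -1; 0 0 0 0 1 0 -1' ;python3 -c "
from h import *
st()"
python3 -m creep '0 0 .05 0 0 0 -1; 0 0 .15 0 0 0 -1; 0 0 .25 0 0 0 -1; 0 0 .35 0 0 .1 -1; 0 0 .35 0 0 .1 -1; 0 0 .35 0 0 .1 -1' ;python3 -c "
from h import *
st()"
```

```text
clock: 8.9
tcp_pos: [0.6221, 0.0812, 0.1331]
orientation: [1.458, 2.782, 0.001]
contact_force: [3.3, 2.2, 1.8]
grip_width: 0.0109
gripper_force: 29.8
t 8.9 tcp [0.6221 0.0812 0.1331] x [-0.569  0.822 -0.   ] y [0.822 0.569 0.   ] z [ 0.  0. -1.] F [3.3 2.2 1.8] M [ 0.34  -0.581  0.005] w 0.0109 g 29.8 q [ 0.089  0.512 -0.431  1.721  0.252  0.963  0.167]
clock: 9.65
tcp_pos: [0.6221, 0.0812, 0.1331]
orientation: [1.918, 2.488, 0.001]
contact_force: [2.6, 1.6, 3.6]
grip_width: 0.0105
gripper_force: 30.0
t 9.65 tcp [0.6221 0.0812 0.1331] x [-0.255  0.967  0.   ] y [0.967 0.255 0.001] z [ 0.001  0.    -1.   ] F [2.6 1.6 3.6] M [ 0.353 -0.508  0.022] w 0.0105 g 30.0 q [ 0.032  0.5   -0.352  1.726  0.205  0.951 -0.143]
```

```bash
python3 -m creep '0 0 .14 0 0 0 -1; 0 0 .28 0 0 0.1 -1; 0 0 .42 0 0 0.1 -1; 0 0 .56 0 0 .2 -1; 0 0 .7 0 0 .2 -1; 0 0 .84 0 0 .25 -1;0 0 .98 0 0 .3 -1;0 0 1.12 0 0 .35 -1;0 0 1.26 0 0 .4 -1;0 0 1.4 0 0 .4 -1' 60;python3 -c "
from h import *
st()
im,P=look('top');k=(P[...,2]>.14)
cv2.imwrite('pics/w2.png',cv2.resize(im[130:260,220:360,::-1],None,fx=4,fy=4))"
```

```text
clock: 10.9
tcp_pos: [0.6221, 0.0814, 0.1332]
orientation: [-3.071, -0.659, -0.001]
contact_force: [0.9, 1.7, 6.0]
grip_width: 0.0091
gripper_force: 59.1
t 10.9 tcp [0.6221 0.0814 0.1332] x [0.912 0.411 0.001] y [ 0.411 -0.912 -0.   ] z [ 0.     0.001 -1.   ] F [0.9 1.7 6. ] M [ 0.355 -0.114  0.064] w 0.0091 g 59.1 q [-0.204  0.475 -0.034  1.743  0.019  0.923 -1.393]
```

```bash
python3 -m creep '0 0 0 0 0 0 0; 0 0 0 0 0 0 1; 0 0 0 0 0 -1 1; 0 0 0 0 0 -3 1;0 0 0 0 0 -3 1';python3 -c "
from h import *
st()
im,P=look('wrist');z=P[...,2]
q=P[(z>.152)&(z<.166)&(np.hypot(P[...,0]-.622,P[...,1]-.0815)<.03)]
print(len(q),q.mean(0),cv2.minAreaRect((q[:,:2]*1000).astype(np.float32)))"
python3 -m creep '0 0 -.16 0 0 0 1; 0 0 -.32 0 0 0 1; 0 0 -.48 0 0 0 1; 0 0 -.64 0 0 0 1; 0 0 -.8 0 0 0 1; 0 0 -.96 0 0 0 1; 0 0 -1.12 0 0 0 1; 0 0 -1.28 0 0 0 1; 0 0 -1.44 0 0 0 1; 0 0 -1.57 0 0 0 1'; python3 -m creep '0 0 -.16 0 0 0 1; 0 0 -.32 0 0 0 1; 0 0 -.48 0 0 0 1; 0 0 -.64 0 0 0 1; 0 0 -.8 0 0 0 1; 0 0 -.96 0 0 0 1; 0 0 -1.12 0 0 0 1; 0 0 -1.28 0 0 0 1; 0 0 -1.44 0 0 0 1; 0 0 -1.57 0 0 0 1';python3 -c "
from h import *
to([.6221,.0814,.135],-65.7+180)
im,P=look('wrist');z=P[...,2]
q=P[(z>.152)&(z<.166)&(np.hypot(P[...,0]-.622,P[...,1]-.0815)<.03)]
print(len(q),q.mean(0),cv2.minAreaRect((q[:,:2]*1000).astype(np.float32)))"
```

```text
clock: 11.58
tcp_pos: [0.622, 0.0811, 0.1355]
orientation: [-3.07, -0.664, -0.0]
contact_force: [-0.0, 0.3, 1.1]
grip_width: 0.0851
gripper_force: 0.0
t 11.57 tcp [0.622  0.0811 0.1355] x [0.911 0.413 0.   ] y [ 0.413 -0.911 -0.   ] z [ 0.  0. -1.] F [-0.   0.3  1.1] M [-0.027 -0.011 -0.019] w 0.0851 g 0.0 q [-0.203  0.473 -0.035  1.741  0.019  0.928 -1.39 ]
2258 [0.62464029 0.08209313 0.15821305] ((622.7261352539062, 81.39460754394531), (45.187591552734375, 12.10681438446045), 24.878814697265625)
clock: 12.88
tcp_pos: [0.6219, 0.081, 0.1353]
orientation: [-1.696, -2.644, -0.0]
contact_force: [-0.3, 0.2, -0.1]
grip_width: 0.0853
gripper_force: 0.0
clock: 14.12
tcp_pos: [0.622, 0.0809, 0.1353]
orientation: [0.669, -3.07, 0.0]
contact_force: [0.0, 0.3, 0.7]
grip_width: 0.0851
gripper_force: 0.0
t 14.12 tcp [0.622  0.0809 0.1353] x [-0.909 -0.416  0.   ] y [-0.416  0.909 -0.   ] z [-0. -0. -1.] F [0.  0.3 0.7] M [ 0.003 -0.02  -0.02 ] w 0.0851 g 0.0 q [ 0.303  0.582 -0.742  1.705  0.448  1.032  1.407]
row [-0.     -0.      0.0049] [-0.3  0.4  0.3]
2279 [0.61974215 0.08000986 0.15832856] ((621.6229248046875, 80.75418090820312), (45.37923049926758, 12.222086906433105), 25.104042053222656)
```

```bash
cat > chk.py <<'E'
import sys
from h import *
M=[];
for i in range(3):
    o=status.get_obs();M.append(o["moment"][2])
    if i<2: grab_frame("wrist")
Rm=R.from_rotvec(o["orientation"]).as_matrix()
print("t",round(o["clock"],2),"yang",round(np.degrees(np.arctan2(Rm[1,1],Rm[0,1])),2),"z",o["tcp_pos"][2].round(4),"F",np.round(o["contact_force"],1),"Mz",np.round(M,3),"w",o["grip_width"].round(4),"q7",o["joints"][6].round(2))
sys.exit(np.mean(M)>float(sys.argv[1]))
E
python3 -m creep '0 0 0 0 0 .5 0; 0 0 0 0 0 .5 -.6; 0 0 0 0 0 .5 -.9; 0 0 0 0 0 .5 -1; 0 0 0 0 0 .5 -1; 0 0 0 0 0 .5 -1; 0 0 0 0 0 .5 -1' 60 >/dev/null; python3 chk.py .12 && python3 -m creep '0 0 .1 0 0 0 -1; 0 0 .2 0 0 .1 -1; 0 0 .3 0 0 .1 -1; 0 0 .3 0 0 .1 -1' >/dev/null; python3 chk.py .12
```

```text
Traceback (most recent call last):
  File "chk.py", line 8, in <module>
    print("t",round(o["clock"],2),"yang",round(np.degrees(np.arctan2(Rm[1,1],Rm[0,1])),2),"z",o["tcp_pos"][2].round(4),"F",np.round(o["contact_force"],1),"Mz",np.round(M,3),"w",o["grip_width"].round(4),"q7",o["joints"][6].round(2))
                                                                                                                                                                                 ^^^^^^^^^^^^^^^^^^^^^
AttributeError: 'float' object has no attribute 'round'
Traceback (most recent call last):
  File "chk.py", line 8, in <module>
    print("t",round(o["clock"],2),"yang",round(np.degrees(np.arctan2(Rm[1,1],Rm[0,1])),2),"z",o["tcp_pos"][2].round(4),"F",np.round(o["contact_force"],1),"Mz",np.round(M,3),"w",o["grip_width"].round(4),"q7",o["joints"][6].round(2))
                                                                                                                                                                                 ^^^^^^^^^^^^^^^^^^^^^
AttributeError: 'float' object has no attribute 'round'
```

```bash
sed -i 's/o\["grip_width"\].round(4)/round(o["grip_width"],4)/' chk.py; sed -i 's/o\["joints"\]\[6\].round(2)/round(float(o["joints"][6]),2)/; s/o\["tcp_pos"\]\[2\].round(4)/round(float(o["tcp_pos"][2]),4)/' chk.py
python3 chk.py .12 && python3 -m creep '0 0 .1 0 0 0 -1; 0 0 .2 0 0 .1 -1; 0 0 .3 0 0 .1 -1; 0 0 .3 0 0 .1 -1' >/dev/null; python3 chk.py .12
```

```text
t 15.35 yang 114.33 z 0.1354 F [ 0.4 -0.1  5.7] Mz [-0.053 -0.012 -0.01 ] w 0.0002 q7 1.4
t 15.45 yang 114.33 z 0.1354 F [-0.3  0.5  4.4] Mz [-0.01  -0.031  0.022] w -0.0003 q7 1.4False
False
```

```bash
sed -i 's/sys.exit(np.mean(M)>float(sys.argv\[1\]))/sys.exit(int(abs(np.mean(M))>float(sys.argv[1])))/' chk.py
python3 - <<'E'
from h import *
st()
a=grab_frame('scene')[0][170:300,210:350,::-1];b=grab_frame('wrist')[0][...,::-1]
b=cv2.resize(b,(512,384));a=cv2.resize(a,(280,260),interpolation=cv2.INTER_CUBIC)
c=np.zeros((384,792,3),np.uint8);c[:,:512]=b;c[:260,512:]=a;cv2.imwrite('pics/w3.png',c)
E
```

```text
t 15.45 tcp [0.6224 0.0815 0.1354] x [-0.911 -0.412 -0.001] y [-0.412  0.911 -0.   ] z [ 0.001  0.001 -1.   ] F [-0.3  0.5  4.4] M [0.099 0.037 0.022] w -0.0003 g 2.7 q [ 0.301  0.582 -0.741  1.704  0.447  1.031  1.403]
```

View pics/w3.png

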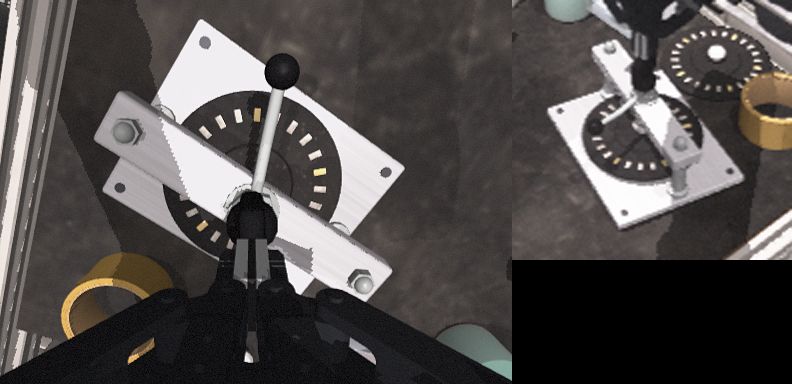

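The picture shows the pads shut over the bar's upper edge: the width reads 0 because the grasp was too high, as the bar top is only at about 0.158. I'll open, go down about 6.5 mm and regrip.

```bash
python3 -m creep '0 0 0 0 0 0 0; 0 0 0 0 0 0 1; 0 0 0 0 0 0 1' >/dev/null
python3 - <<'E'
from h import *
to([.6221,.0814,.129],114.9)
im,P=look('wrist');z=P[...,2]
q=P[(z>.152)&(z<.166)&(np.hypot(P[...,0]-.622,P[...,1]-.0815)<.03)]
print(len(q),q.mean(0),np.percentile(q[:,2],[10,50,90]),cv2.minAreaRect((q[:,:2]*1000).astype(np.float32)))
E
```

```text
t 15.93 tcp [0.6214 0.0809 0.1342] x [-0.911 -0.412  0.001] y [-0.412  0.911  0.   ] z [-0.001 -0.    -1.   ] F [0.2 0.1 0.4] M [ 0.02  -0.017  0.049] w 0.0546 g 0.0 q [ 0.302  0.583 -0.74   1.706  0.447  1.031  1.403]
row [ 0.0004 -0.0011 -0.01  ] [-0.8  0.2  5.2]
2481 [0.61984669 0.0801078  0.15863875] [0.15624785 0.1587199  0.16019283] ((621.741943359375, 80.74324035644531), (45.33649444580078, 55.35211181640625), 23.344282150268555)
```

```bash
python3 -m creep '0 0 0 0 0 0 1; 0 0 -.01 -.8 0 2.5 1; 0 0 -.01 -.8 0 5 1; 0 0 -.01 -.8 0 5 1' ; python3 -m creep '0 0 0 0 0 0 0; 0 0 0 0 0 0 -.6; 0 0 0 0 0 0 -.9; 0 0 0 0 0 0 -1; 0 0 0 0 0 0 -1; 0 0 0 0 0 0 -1; 0 0 0 0 0 0 -1' 30; python3 chk.py .1
```

```text
clock: 16.48
tcp_pos: [0.6225, 0.0814, 0.1294]
orientation: [0.677, -3.067, -0.0]
contact_force: [0.2, 1.5, -0.4]
grip_width: 0.0856
gripper_force: 0.0
clock: 17.35
tcp_pos: [0.6227, 0.0816, 0.13]
orientation: [-0.678, 3.067, 0.0]
contact_force: [-1.4, 0.4, 2.7]
grip_width: 0.0112
gripper_force: 31.4
t 17.45 yang 114.91 z 0.13 F [-0.5  0.1  1.9] Mz [-0.032  0.017 -0.026] w 0.011 q7 1.41
```

```bash
python3 -m creep '0 0 .1 0 0 0 -1; 0 0 .2 0 0 .1 -1; 0 0 .3 0 0 .1 -1; 0 0 .3 0 0 .1 -1' 50 >/dev/null; python3 chk.py .13 && python3 -m creep '0 0 .05 0 0 0 -1; 0 0 .1 0 0 0 -1' >/dev/null && python3 chk.py .13 && python3 -m creep '0 0 .05 0 0 0 -1; 0 0 .1 0 0 0 -1' >/dev/null && python3 chk.py .13 && python3 -m creep '0 0 .05 0 0 0.1 -1; 0 0 .1 0 0 0.1 -1' >/dev/null && python3 chk.py .13 && python3 -m creep '0 0 .05 0 0 0 -1; 0 0 .1 0 0 0 -1' >/dev/null && python3 chk.py .13 && python3 -m creep '0 0 .05 0 0 0 -1; 0 0 .1 0 0 0 -1' >/dev/null && python3 chk.py .13
```

```text
t 18.05 yang 97.84 z 0.13 F [-2.   0.6  4.3] Mz [-0.008  0.006  0.063] w 0.0105 q7 1.14
t 18.4 yang 92.05 z 0.13 F [-2.6 -0.2  5.3] Mz [-0.008 -0.004  0.009] w 0.0106 q7 1.06
t 18.75 yang 86.33 z 0.1301 F [-2.   0.2  5.2] Mz [ 0.089 -0.02   0.048] w 0.0105 q7 0.97
t 19.1 yang 80.6 z 0.13 F [-1.8  0.3  6. ] Mz [0.047 0.048 0.072] w 0.0101 q7 0.88
t 19.45 yang 74.87 z 0.13 F [-2.1  0.   6.2] Mz [0.054 0.068 0.024] w 0.0103 q7 0.79
t 19.8 yang 69.13 z 0.13 F [-2.1 -0.2  6.2] Mz [0.058 0.018 0.004] w 0.0102 q7 0.7
```

```bash
python3 -m creep '0 0 .05 0 0 0 -1; 0 0 .1 0 0 0 -1' >/dev/null; python3 chk.py .13 && python3 -m creep '0 0 .05 0 0 0 -1; 0 0 .1 0 0 0 -1' >/dev/null && python3 chk.py .13 && python3 -m creep '0 0 .05 0 0 0 -1; 0 0 .1 0 0 0 -1' >/dev/null && python3 chk.py .13 && python3 -m creep '0 0 .05 0 0 0 -1; 0 0 .1 0 0 0 -1' >/dev/null && python3 chk.py .13 && python3 -m creep '0 0 .05 0 0 0 -1; 0 0 .1 0 0 0 -1' >/dev/null && python3 chk.py .13 && python3 -m creep '0 0 .05 0 0 0 -1; 0 0 .1 0 0 0 -1' >/dev/null && python3 chk.py .13
```

```text
t 20.15 yang 63.41 z 0.13 F [-2.6 -0.7  5.9] Mz [ 0.094 -0.024  0.049] w 0.0102 q7 0.61
t 20.5 yang 57.68 z 0.13 F [-2.5 -1.   6.7] Mz [0.016 0.066 0.027] w 0.0103 q7 0.52
t 20.85 yang 51.95 z 0.13 F [-1.8  0.   5.5] Mz [ 0.062 -0.002  0.043] w 0.0104 q7 0.44
t 21.2 yang 46.22 z 0.13 F [-2.4  0.2  6.2] Mz [0.019 0.047 0.022] w 0.01 q7 0.35
t 21.55 yang 40.49 z 0.13 F [-2.4 -0.3  6.4] Mz [0.059 0.018 0.015] w 0.0106 q7 0.26
t 21.9 yang 34.76 z 0.13 F [-2.  -0.1  6.2] Mz [ 0.03   0.03  -0.022] w 0.0102 q7 0.17
```

```bash
python3 -m creep '0 0 .05 0 0 0 -1; 0 0 .1 0 0 0 -1' >/dev/null; python3 chk.py .13 && python3 -m creep '0 0 .05 0 0 0 -1; 0 0 .1 0 0 0 -1' >/dev/null && python3 chk.py .13 && python3 -m creep '0 0 .05 0 0 0 -1; 0 0 .1 0 0 0 -1' >/dev/null && python3 chk.py .13 && python3 -m creep '0 0 .05 0 0 0 -1; 0 0 .1 0 0 0 -1' >/dev/null && python3 chk.py .13 && python3 -m creep '0 0 .05 0 0 0 -1; 0 0 .1 0 0 0 -1' >/dev/null && python3 chk.py .13
```

```text
t 22.25 yang 29.03 z 0.13 F [-2.7 -0.9  7.1] Mz [0.074 0.122 0.024] w 0.0102 q7 0.08
t 22.6 yang 23.31 z 0.13 F [-2.4  0.9  6.3] Mz [0.135 0.067 0.083] w 0.0105 q7 -0.01
t 22.95 yang 17.61 z 0.13 F [-2.8 -1.   6.5] Mz [0.304 0.316 0.273] w 0.0103 q7 -0.1
```

The torque rises past a knob angle of about 24.4° (tool y) and is now 0.30 N m, which is a good seat. I'll hold it briefly, then back off to about 114.4° (+1.69 rad).

```bash
python3 -m creep '0 0 0 0 0 0 -1; 0 0 0 0 0 0 -1' >/dev/null; python3 chk.py .13;  python3 -m creep '0 0 -.17 0 0 0 -1;0 0 -.34 0 0 -.1 -1;0 0 -.51 0 0 -.1 -1;0 0 -.68 0 0 -.2 -1;0 0 -.85 0 0 -.2 -1;0 0 -1.02 0 0 -.3 -1;0 0 -1.19 0 0 -.3 -1;0 0 -1.36 0 0 -.4 -1;0 0 -1.53 0 0 -.4 -1;0 0 -1.69 0 0 -.5 -1' >/dev/null; python3 -m creep '0 0 0 0 0 0 -1; 0 0 0 0 0 0 -1; 0 0 0 0 0 0 -1'; python3 chk.py .13
```

```text
t 23.3 yang 17.68 z 0.13 F [-2.4 -0.2  6.3] Mz [0.279 0.254 0.297] w 0.0103 q7 -0.1
clock: 24.92
tcp_pos: [0.6227, 0.0816, 0.1301]
orientation: [-0.66, 3.071, 0.0]
contact_force: [-0.7, 0.3, 2.5]
grip_width: 0.0103
gripper_force: 51.4
t 25.02 yang 114.3 z 0.1301 F [-0.6  1.4  1.9] Mz [-0.025 -0.02  -0.016] w 0.0105 q7 1.4
```

```bash
python3 -m creep '0 0 0 0 0 0 -.5; 0 0 0 0 0 0 0; 0 0 0 0 0 0 1; 0 0 0 0 0 0 1;0 0 0 0 0 -25 1; 0 0 0 0 0 -50 1; 0 0 0 0 0 -75 1; 0 0 0 0 0 -75 1'
python3 - <<'E'
from h import *
st()
im,P=look('wrist');z=P[...,2]
q=P[(z>.152)&(z<.166)&(np.hypot(P[...,0]-.622,P[...,1]-.0815)<.03)]
print(len(q),q.mean(0),cv2.minAreaRect((q[:,:2]*1000).astype(np.float32)))
d=np.hypot(P[...,0]-.6225,P[...,1]-.0815)
q=P[(z>.1)&(z<.125)&(d>.03)&(d<.1)&(P[...,0]<.59)]
a=np.degrees(np.arctan2(q[:,1]-.0815,q[:,0]-.6225));print("lever",len(q),np.median(a%360),q[:,2].max())
E
```

```text
clock: 26.02
tcp_pos: [0.6239, 0.082, 0.2072]
orientation: [-0.661, 3.067, -0.0]
contact_force: [-0.4, 0.5, -0.8]
grip_width: 0.0853
gripper_force: 0.0
t 26.02 tcp [0.6239 0.082  0.2072] x [-0.911 -0.412 -0.004] y [-0.412  0.911 -0.001] z [ 0.004  0.001 -1.   ] F [-0.4  0.5 -0.8] M [-0.018  0.052  0.005] w 0.0853 g 0.0 q [ 0.326  0.512 -0.776  1.635  0.386  1.15   1.451]
1185 [0.6205787  0.08038948 0.15835106] ((621.7617797851562, 81.09205627441406), (45.10254669189453, 12.378593444824219), 23.957889556884766)
lever 1063 193.8274104671972 0.11896997013985429
```

```bash
python3 -c "
from h import *
to([.5397,.0612,.207],103.8)"
```

```text
t 26.07 tcp [0.623  0.0815 0.2056] x [-0.911 -0.412 -0.001] y [-0.412  0.911 -0.   ] z [ 0.002  0.    -1.   ] F [ 0.1 -0.7 -0. ] M [-0.011 -0.024  0.039] w 0.0854 g 0.0 q [ 0.326  0.513 -0.775  1.637  0.386  1.15   1.451]
row [-0.0004  0.0015  0.1837] [84.3 15.8 -1.5]
```

```bash
python3 -m creep '0 0 .09 42 8 0 0; 0 0 .184 84.3 15.8 0 0; 0 0 .184 84.3 15.8 0 0; 0 0 .184 84.3 15.8 0 0;0 0 .184 84.3 15.8 0 0'
python3 - <<'E'
from h import *
to([.5397,.0612,.094],103.8)
im,P=look('wrist');z=P[...,2]
d=np.hypot(P[...,0]-.6225,P[...,1]-.0815)
q=P[(z>.1)&(z<.125)&(d>.072)&(d<.1)&(P[...,0]<.59)]
print("ball",len(q),q.mean(0),(q.max(0)+q.min(0))/2)
E
```

```text
clock: 26.7
tcp_pos: [0.5401, 0.0614, 0.2048]
orientation: [-0.378, 3.119, 0.002]
contact_force: [0.1, 0.4, 0.3]
grip_width: 0.0431
gripper_force: 0.0
t 26.7 tcp [0.5401 0.0614 0.2048] x [-0.971 -0.239 -0.   ] y [-0.239  0.971  0.001] z [-0.     0.001 -1.   ] F [0.1 0.4 0.3] M [ 0.065 -0.003  0.038] w 0.0431 g 0.0 q [ 0.406  0.365 -0.785  1.834  0.292  1.061  1.322]
row [0.001  0.0002 0.0002] [  0.5  -0.2 110.8]
ball 467 [0.53918394 0.06129213 0.11399473] [0.54178502 0.06129624 0.11228898]
```

```bash
python3 -m creep '0 0 0 0 0 30 0; 0 0 0 0 0 60 0; 0 0 0 0 0 85 0; 0 0 0 0 0 110 0; 0 0 0 0 0 110 -.2; 0 0 0 0 0 110 -.4; 0 0 0 0 0 110 -.4' 20
python3 - <<'E'
from h import *
st()
x0,y0,z0=.5397,.0612,.094
o,Rm=st()
c=np.array([.6222,.0815,o["tcp_pos"][2]])
v=o["tcp_pos"]-c;a0=np.degrees(np.arctan2(v[1],v[0]))
for k in range(1,11):
    a=np.radians(-6.6*k);w=R.from_euler("z",a).apply(v)
    print(k,round(-a,3),(Rm.T@(w-v)*1000).round(1))
print(a0,np.hypot(v[0],v[1]))
E
```

```text
clock: 27.62
tcp_pos: [0.5403, 0.0615, 0.0963]
orientation: [-0.377, 3.117, 0.0]
contact_force: [0.7, 1.3, 0.0]
grip_width: 0.0252
gripper_force: 0.0
t 27.62 tcp [0.5403 0.0615 0.0963] x [-0.971 -0.238 -0.002] y [-0.238  0.971 -0.   ] z [ 0.002  0.    -1.   ] F [0.7 1.3 0. ] M [ 0.044  0.031 -0.001] w 0.0252 g 0.0 q [ 0.335  0.498 -0.716  1.935  0.426  0.862  1.208]
t 27.62 tcp [0.5403 0.0615 0.0963] x [-0.971 -0.238 -0.002] y [-0.238  0.971 -0.   ] z [ 0.002  0.    -1.   ] F [0.7 1.3 0. ] M [ 0.044  0.031 -0.001] w 0.0252 g 0.0 q [ 0.335  0.498 -0.716  1.935  0.426  0.862  1.208]
1 0.115 [-0.6  9.7  0. ]
2 0.23 [-2.2 19.2  0. ]
3 0.346 [-5.  28.6  0. ]
4 0.461 [-8.8 37.5  0. ]
5 0.576 [-13.6  45.9   0. ]
6 0.691 [-19.4  53.7   0. ]
7 0.806 [-26.   60.8   0.1]
8 0.922 [-33.4  67.1   0.1]
9 1.037 [-41.5  72.5   0.1]
10 1.152 [-50.1  77.    0.1]
-166.2623188221401 0.08429730568201314
```

```bash
python3 -m creep '0 0 .115 -.6 9.7 0 -.4; 0 0 .23 -2.2 19.2 0 -.4; 0 0 .346 -5 28.6 0 -.4; 0 0 .461 -8.8 37.5 0 -.4; 0 0 .576 -13.6 45.9 0 -.4; 0 0 .691 -19.4 53.7 0 -.4; 0 0 .806 -26 60.8 0 -.4; 0 0 .922 -33.4 67.1 0 -.4; 0 0 1 -38.5 70.8 0 -.4; 0 0 1 -38.5 70.8 0 -.4'
cat > lv.py <<'E'
from h import *
o,Rm=st()
v=o["tcp_pos"]-np.array([.6222,.0815,0]);print("ang",np.degrees(np.arctan2(v[1],v[0])),np.hypot(v[0],v[1]),"Ft along y",Rm[:,1]@o["contact_force"])
im,P=look('wrist');z=P[...,2]
d=np.hypot(P[...,0]-.6222,P[...,1]-.0815);a=np.degrees(np.arctan2(P[...,1]-.0815,P[...,0]-.6222))%360
k=(z>.1)&(z<.122)&(d>.03)&(d<.07)&(P[...,0]<.6)
q=P[k];print("lever",len(q),np.median(a[k]))
E
python3 lv.py
```

```text
clock: 28.88
tcp_pos: [0.5605, 0.1398, 0.0961]
orientation: [1.162, 2.917, 0.002]
contact_force: [0.3, 0.0, -0.2]
grip_width: 0.0254
gripper_force: 0.0
t 28.88 tcp [0.5605 0.1398 0.0961] x [-0.726  0.687 -0.001] y [0.687 0.726 0.002] z [ 0.002  0.001 -1.   ] F [ 0.3  0.  -0.2] M [ 0.046  0.014 -0.002] w 0.0254 g 0.0 q [ 0.021  0.494 -0.483  1.867  0.297  0.85   0.202]
ang 136.58288252821913 0.08487817892806589 Ft along y 0.19081564552167696
lever 6 187.87057986924657
```

```bash
python3 -m creep '0 0 .05 -.1 4.2 0 -.4; 0 0 .1 -.4 8.5 0 -.4; 0 0 .1 -.4 8.5 0 -.4'; python3 lv.py
python3 - <<'E'
from h import *
im=grab_frame('top')[0]
cv2.imwrite('pics/t4.png',cv2.resize(im[150:260,230:350,::-1],None,fx=4,fy=4,interpolation=cv2.INTER_CUBIC))
E
```

```text
clock: 29.3
tcp_pos: [0.5661, 0.1449, 0.0954]
orientation: [1.306, 2.857, 0.001]
contact_force: [-0.2, 0.1, 0.1]
grip_width: 0.0254
gripper_force: 0.0
t 29.3 tcp [0.5661 0.1449 0.0954] x [-0.654  0.756 -0.   ] y [0.756 0.654 0.001] z [ 0.  0. -1.] F [-0.2  0.1  0.1] M [ 0.048 -0.032  0.004] w 0.0254 g 0.0 q [-0.006  0.5   -0.458  1.852  0.285  0.854  0.109]
ang 131.50913126381508 0.08462640157644478 Ft along y -0.09565288302471038
lever 2 187.14573604654015
```

View pics/t4.png

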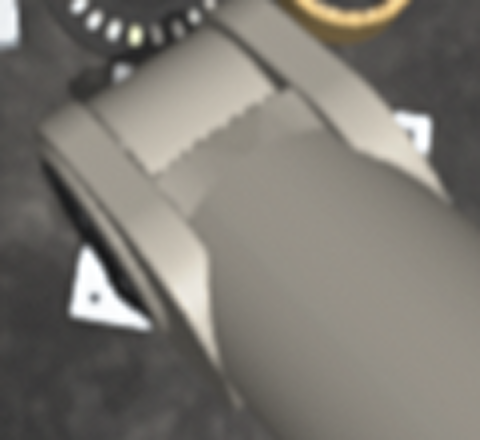

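```bash
python3 -m creep '0 0 .03 0 2.5 0 -.4; 0 0 .06 -.1 5 0 -.4; 0 0 .06 -.1 5 0 -.4'; python3 lv.py
python3 - <<'E'
from h import *
a=grab_frame('scene')[0][170:300,210:350,::-1];b=grab_frame('wrist')[0][...,::-1]
a=cv2.resize(a,(280,260),interpolation=cv2.INTER_CUBIC)
c=np.zeros((384,792,3),np.uint8);c[:,:512]=b;c[:260,512:]=a;cv2.imwrite('pics/w5.png',c)
E
```

```text
clock: 29.78
tcp_pos: [0.57, 0.1484, 0.0952]
orientation: [1.394, 2.815, 0.0]
contact_force: [0.4, 0.2, 0.2]
grip_width: 0.0255
gripper_force: 0.0
t 29.77 tcp [0.57   0.1484 0.0952] x [-0.606  0.795  0.   ] y [0.795 0.606 0.   ] z [ 0.  0. -1.] F [0.4 0.2 0.2] M [-0.003 -0.032  0.021] w 0.0255 g 0.0 q [-0.022  0.505 -0.442  1.841  0.277  0.856  0.052]
ang 127.95771020644824 0.08484694266570417 Ft along y 0.47145641261323734
lever 0 nan
  return _methods._mean(a, axis=axis, dtype=dtype,
  ret = ret.dtype.type(ret / rcount)
```

View pics/w5.png

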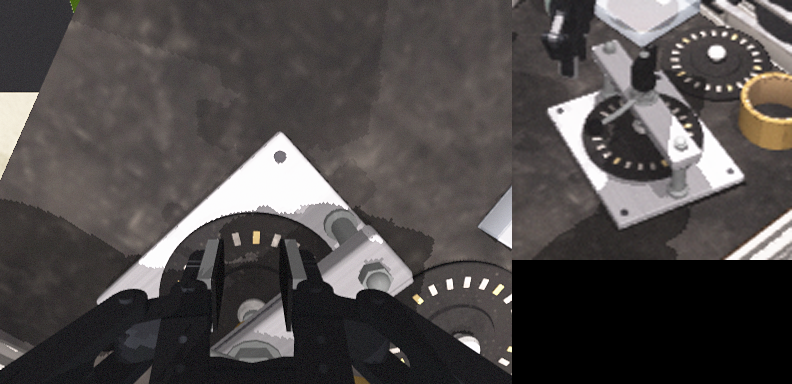

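The lever hasn't moved: the ball is still at (595,128) in the scene crop, so the fingers passed over it. The fingertips must sit higher than the TCP reading says, so I'll measure them in the wrist depth.

Run:
```python
from h import *
o,Rm=st()
im,P=look('wrist');T=(P-o["tcp_pos"])@Rm*1000
for u0,u1,v0,v1 in ((195,222,235,330),(285,303,235,330)):
    s=T[v0:v1,u0:u1];k=s[...,2]>-80
    q=s[k&(s[...,2]<40)];print(len(q),np.percentile(q[:,2],[50,90,99]),q.max(0),q.min(0))
for v in range(230,330,8): print(v,[tuple(T[v,u].round(0)) for u in (205,215,290,297)])
```

```text
t 29.93 tcp [0.5698 0.1482 0.0951] x [-0.607  0.795  0.   ] y [ 0.795  0.607 -0.   ] z [-0.  0. -1.] F [0.3 0.4 0. ] M [ 0.007 -0.004 -0.039] w 0.0256 g 0.0 q [-0.022  0.505 -0.442  1.842  0.277  0.856  0.053]
2001 [-56.9475581  -36.18245712 -28.13562732] [ 13.44533406 -12.90782804 -25.54974002] [-11.69102598 -25.06265573 -79.98582842]
1442 [-58.88486862 -36.39864494 -27.38071027] [12.65995783 22.15759031  1.62723327] [-60.03423363  12.35367113 -79.96941649]
230 [(np.float64(-23.0), np.float64(-34.0), np.float64(62.0)), (np.float64(-24.0), np.float64(-27.0), np.float64(63.0)), (np.float64(-24.0), np.float64(28.0), np.float64(62.0)), (np.float64(-24.0), np.float64(33.0), np.float64(62.0))]
238 [(np.float64(-30.0), np.float64(-34.0), np.float64(63.0)), (np.float64(-31.0), np.float64(-27.0), np.float64(64.0)), (np.float64(-31.0), np.float64(28.0), np.float64(64.0)), (np.float64(-30.0), np.float64(33.0), np.float64(63.0))]
246 [(np.float64(-36.0), np.float64(-34.0), np.float64(62.0)), (np.float64(10.0), np.float64(-16.0), np.float64(-34.0)), (np.float64(10.0), np.float64(16.0), np.float6
[... 1711 characters left out ...]
[(np.float64(11.0), np.float64(-14.0), np.float64(-79.0)), (np.float64(-3.0), np.float64(-14.0), np.float64(-60.0)), (np.float64(-2.0), np.float64(14.0), np.float64(-61.0)), (np.float64(11.0), np.float64(13.0), np.float64(-79.0))]
318 [(np.float64(16.0), np.float64(-13.0), np.float64(-90.0)), (np.float64(-6.0), np.float64(-14.0), np.float64(-60.0)), (np.float64(-5.0), np.float64(14.0), np.float64(-61.0)), (np.float64(16.0), np.float64(12.0), np.float64(-90.0))]
326 [(np.float64(16.0), np.float64(-12.0), np.float64(-92.0)), (np.float64(-9.0), np.float64(-14.0), np.float64(-61.0)), (np.float64(-9.0), np.float64(14.0), np.float64(-61.0)), (np.float64(16.0), np.float64(11.0), np.float64(-92.0))]
```

The tips are 28 mm behind the reported TCP at this opening. The sizes imply about 8 mm, so they sit roughly 20 mm higher than assumed. I'll go back over the ball and descend to TCP z ≈ 0.072.

```bash
python3 -m creep '0 0 0 0 0 -20 0; 0 0 0 0 0 -25 0; 0 0 -.18 0 -20 -25 0; 0 0 -.36 -10 -40 -25 0; 0 0 -.54 -15 -50 -25 0; 0 0 -.72 -20 -60 -25 0; 0 0 -.9 -30 -65 -25 0;0 0 -1 -40 -75 -25 0;0 0 -1 -50 -75 -25 0' >/dev/null
python3 - <<'E'
from h import *
to([.5397,.0612,.12],103.8)
im,P=look('wrist');z=P[...,2]
d=np.hypot(P[...,0]-.6225,P[...,1]-.0815)
q=P[(z>.1)&(z<.125)&(d>.072)&(d<.1)&(P[...,0]<.59)]
print("ball",len(q),q.mean(0),(q.max(0)+q.min(0))/2)
E
```

```text
t 31.1 tcp [0.5407 0.0619 0.1206] x [-0.997 -0.079 -0.   ] y [-0.079  0.997 -0.   ] z [ 0. -0. -1.] F [0.3 0.9 0.1] M [ 0.003  0.013 -0.05 ] w 0.0424 g 0.0 q [ 0.309  0.451 -0.677  1.917  0.359  0.896  1.102]
row [-0.0003  0.0004 -0.162 ] [ 1.  -0.7  0.6]
ball 940 [0.53819003 0.06139251 0.11384409] [0.54148898 0.0614891  0.11210736]
```

```bash
python3 -m creep '0 0 -.16 1 -.7 0 0; 0 0 -.16 1 -.7 20 0; 0 0 -.16 1 -.7 35 0; 0 0 -.16 1 -.7 49 0; 0 0 -.16 1 -.7 49 -.2; 0 0 -.16 1 -.7 49 -.4; 0 0 -.16 1 -.7 49 -.4' 20; python3 lv.py
```

```text
clock: 32.02
tcp_pos: [0.5401, 0.0623, 0.0717]
orientation: [-0.377, 3.118, 0.0]
contact_force: [1.0, 0.0, -1.1]
grip_width: 0.0257
gripper_force: 0.0
t 32.02 tcp [0.5401 0.0623 0.0717] x [-0.971 -0.238 -0.001] y [-0.238  0.971 -0.   ] z [ 0.001  0.    -1.   ] F [ 1.   0.  -1.1] M [ 0.044  0.009 -0.017] w 0.0257 g 0.0 q [ 0.299  0.526 -0.673  1.952  0.445  0.814  1.19 ]
ang -166.84601097744607 0.08433592253713597 Ft along y -0.21195877251651538
lever 933 193.89521514990435
```

```bash
python3 -m creep '0 0 .115 -.6 9.7 0 -.4; 0 0 .23 -2.2 19.2 0 -.4;0 0 .23 -2.2 19.2 0 -.4'; python3 lv.py; python3 -m creep '0 0 .115 -.6 9.7 0 -.4; 0 0 .23 -2.2 19.2 0 -.4; 0 0 .346 -5 28.6 0 -.4; 0 0 .461 -8.8 37.5 0 -.4; 0 0 .576 -13.6 45.9 0 -.4; 0 0 .691 -19.4 53.7 0 -.4;0 0 .77 -23.8 58.7 0 -.4;0 0 .77 -23.8 58.7 0 -.4'; python3 lv.py
```

```text
clock: 32.45
tcp_pos: [0.5373, 0.0818, 0.0715]
orientation: [-0.02, 3.141, 0.0]
contact_force: [-0.2, 0.4, -0.2]
grip_width: 0.0255
gripper_force: 0.0
t 32.45 tcp [0.5373 0.0818 0.0715] x [-1.    -0.013 -0.001] y [-0.013  1.     0.   ] z [ 0.001  0.    -1.   ] F [-0.2  0.4 -0.2] M [-0.022 -0.003 -0.016] w 0.0255 g 0.0 q [ 0.224  0.512 -0.621  1.955  0.409  0.801  0.956]
ang 179.79493794321718 0.08487902947109126 Ft along y 0.4172630289986243
lever 906 182.011454911851
clock: 33.5
tcp_pos: [0.5605, 0.1402, 0.0712]
orientation: [1.161, 2.919, 0.0]
contact_force: [-0.2, -0.1, -0.1]
grip_width: 0.0256
gripper_force: 0.0
t 33.5 tcp [0.5605 0.1402 0.0712] x [-0.727  0.687 -0.   ] y [0.687 0.727 0.   ] z [ 0.  0. -1.] F [-0.2 -0.1 -0.1] M [0.024 0.039 0.016] w 0.0256 g 0.0 q [-0.018  0.521 -0.435  1.883  0.297  0.8    0.203]
ang 136.42810984743016 0.08510675817905368 Ft along y -0.23615062105501997
lever 899 138.68642578025452
```

The lever now follows, reading 138.7°; the stop should be at about 133.6°.

```bash
python3 -m creep '0 0 .04 0 3.4 0 -.4; 0 0 .08 -.3 6.8 0 -.4; 0 0 .08 -.3 6.8 0 -.4'; python3 lv.py; python3 -m creep '0 0 .03 0 2.5 0 -.4; 0 0 .05 -.1 4.2 0 -.4; 0 0 .05 -.1 4.2 0 -.4'; python3 lv.py
```

```text
clock: 33.92
tcp_pos: [0.5654, 0.1451, 0.0711]
orientation: [1.28, 2.869, 0.0]
contact_force: [-0.7, -1.8, 0.4]
grip_width: 0.0254
gripper_force: 0.4
t 33.92 tcp [0.5654 0.1451 0.0711] x [-0.668  0.744 -0.   ] y [0.744 0.668 0.   ] z [ 0.  0. -1.] F [-0.7 -1.8  0.4] M [-0.162  0.058  0.   ] w 0.0254 g 0.4 q [-0.04   0.526 -0.414  1.87   0.285  0.803  0.127]
ang 131.7795524557491 0.0852245566717373 Ft along y -1.7496038417049697
lever 878 134.3858620368216
clock: 34.35
tcp_pos: [0.5667, 0.1456, 0.0707]
orientation: [-1.353, -2.833, 0.007]
contact_force: [-4.7, -5.6, 4.2]
grip_width: 0.0258
gripper_force: 4.1
t 34.35 tcp [0.5667 0.1456 0.0707] x [-0.628  0.778 -0.   ] y [ 0.778  0.628 -0.005] z [-0.004 -0.003 -1.   ] F [-4.7 -5.6  4.2] M [-1.308  1.206 -0.012] w 0.0258 g 4.1 q [-0.053  0.529 -0.4    1.863  0.277  0.809  0.081]
ang 130.87472676102942 0.08479971995009902 Ft along y -7.153462614080475
lever 880 133.53510691644482
```

The lever is at its stop: 7 N of resistance at 133.5°. I'll ease off, open, lift clear and check.

```bash
python3 -m creep '0 0 0 0 -5 0 -.4; 0 0 0 0 -5 0 0; 0 0 0 0 -5 0 0; 0 0 0 0 -5 -25 0; 0 0 0 0 -5 -60 0; 0 0 0 0 -5 -100 0; 0 0 0 0 -5 -130 0; 0 0 0 0 -5 -130 0' ; python3 -m creep '0 0 0 50 0 0 0; 0 0 0 90 0 0 0;  0 0 0 90 0 0 0; 0 0 0 90 0 0 0'
python3 - <<'E'
from h import *
st()
for n in ("wrist","top"):
    im,P=look(n);z=P[...,2]
    d=np.hypot(P[...,0]-.6222,P[...,1]-.0815);a=np.degrees(np.arctan2(P[...,1]-.0815,P[...,0]-.6222))%360
    k=(z>.1)&(z<.122)&(d>.03)&(d<.095)&(P[...,0]<.6);print(n,"lever",k.sum(),np.median(a[k]))
    q=P[(z>.152)&(z<.166)&(d<.03)]
    if len(q)>5: print("knob",len(q),cv2.minAreaRect((q[:,:2]*1000).astype(np.float32)))
    if n=="top": cv2.imwrite('pics/t6.png',cv2.resize(im[110:290,150:380,::-1],None,fx=3,fy=3))
E
```

```text
clock: 35.4
tcp_pos: [0.5664, 0.1458, 0.204]
orientation: [1.349, 2.832, 0.007]
contact_force: [0.0, 0.0, -0.4]
grip_width: 0.0423
gripper_force: 0.0
clock: 35.9
tcp_pos: [0.508, 0.2138, 0.2004]
orientation: [-1.352, -2.836, 0.001]
contact_force: [-0.3, -0.1, -0.1]
grip_width: 0.0426
gripper_force: 0.0
t 35.9 tcp [0.508  0.2138 0.2004] x [-0.63   0.777 -0.   ] y [ 0.777  0.63  -0.001] z [-0.001 -0.001 -1.   ] F [-0.3 -0.1 -0.1] M [-0.002 -0.011 -0.006] w 0.0426 g 0.0 q [-0.112  0.324 -0.489  1.836  0.176  1.026  0.01 ]
wrist lever 650 133.4112016285527
top lever 32 136.3851454236235
knob 118 ((620.1055297851562, 81.54656982421875), (45.65406799316406, 12.227851867675781), 25.058988571166992)
```

View pics/t6.png

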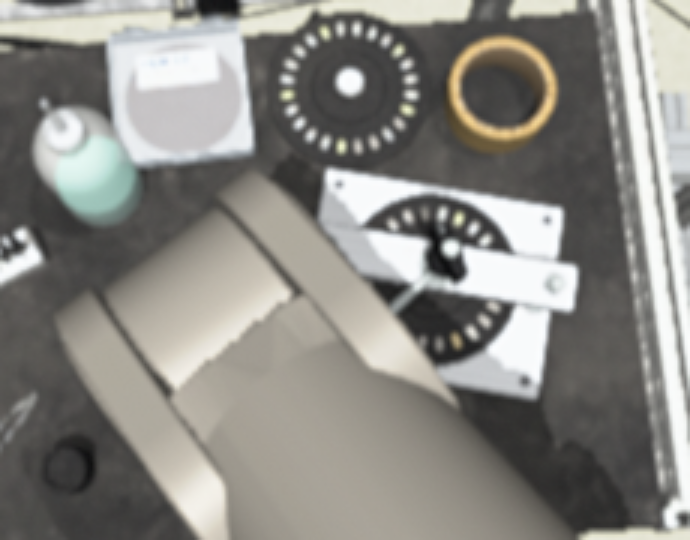

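The picture shows the lever pointing front left (about 405,295), the tape at (500,95) and the loupe at (68,465), both undisturbed. The knob is still at about 24–25°.

```bash
python3 -c "
from bench import r
print(r.hand_in())"
```

```text
the job is handed in; nothing more can be done
None
```

I handed the job in at about 36 s: the screw was seated at about 0.3 N m and backed off 90°, and the jam-nut lever is locked at its stop; no verdict came back.

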